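# Load the test table, jack it up and hold it tilted

### The job

Set the aluminium master block down into the rectangular nest on the tilting test table. Then stand the small red jack flat on the bench with its saddle centred under the yellow lift pad at the table's front edge, and pump its handle: one full stroke down, let the handle come all the way back up, then press it fully down again. Finish while still holding the handle down with the gripper, so that the jack alone keeps the table tilted with the block in its nest; leave the tin, the jar and the rubber plug where they are.

Things in the scene. Friction and masses are not known exactly. Their poses are not given: they have to be found in the camera images.
- tilt_table: Fixed blue frame of the tilting table, 140 (x) by 168 mm (y). Origin on the bench under its centre; -x is the front, the edge to lift; hinge at the rear (x = +62, z = 76 mm). Under the front it is open for the jack, 128 mm wide between legs at x = -55, y = +-72 mm. On it lies an aluminium plate, top z = 80 mm, front edge x = -70 mm, carrying the nest.
- table_plate (a joint): Tilt of the plate about its rear hinge, rad: 0 = lowered, resting on its legs (start); grows as the front edge rises; about 0.13 with the jack at full stroke. With the block loaded, lifting takes about 7 N at the lift pad; it sinks back by its weight.
- nest (a point): Centre of the floor of the nest on the plate: a rectangular pocket between black walls 8 mm high and 5 mm thick, inside 55 mm (x) by 67 mm (y). Axes as the table's while lowered (x to the rear, z up); 80 mm above the bench, midway between front and rear of the table.
- lift_pad (a point): Centre of the underside of the yellow lift pad, a disc of 30 mm diameter under the plate, 20 mm behind the front edge (x = -50 mm from the table's centre, y = 0), 66 mm above the bench while lowered. A yellow dot on top of the plate and a yellow patch on its front edge mark it.
- jack: Red lever jack, loose, 0.9 kg. Origin on its underside below the pump housing; +x points to the saddle (at x = +80 mm). Base 10 mm thick, x = -110 to +105, 76 mm wide behind, 56 in front; it reaches under the handle, so pressing does not tip it. Grip the housing from above across its y faces: upright block 34 (x) by 28 mm (y) at the origin, top z = 80, grip at z = 45 to 75 mm.
- saddle (a point): Centre of the top of the jack's saddle, a dark steel disc of 34 mm diameter; 50 mm above the jack's underside while lowered (16 mm below the lift pad), rises 30 mm at full stroke.
- jack_handle (a joint): Pump handle angle, rad: 0 = up (it springs back there by itself), 0.6 = fully down at its stop. It drives the saddle: 50 mm of lift per rad. The jack does not lock: let go, handle and saddle return. Pressing takes 1 to 3 N at the pad unloaded, about 8 N with the table on it.
- handle_pad (a point): Centre of the top of the black pad on the handle's end (34 by 32 mm): press down here. In the jack's frame it is at x = -77, z = 105 mm with the handle up (face slopes 0.55 rad, outer end high) and at x = -93, z = 57 mm, nearly level, fully down. Pivot along the jack's y at x = -8, z = 55 mm.
- master_block: Aluminium master block, 50 mm (x) by 62 mm (y) by 36 mm high, about 0.4 kg, loose; on top a brass stub to z = 66 mm (at x = 0, y = -12 mm) and a low red dot. Origin at the centre of its underside. Grip it across its 50 mm (x) faces. It may sit in the nest either way round.
- tin_grease: Bystander: flat tin with a blue lid, 72 mm diameter, 34 mm high. Origin at its underside.
- oring_jar: Bystander: white jar with black lid, 63 mm diameter, 61 mm high. Origin at its underside.
- seal_plug_3: Bystander: blue rubber plug, 38 mm diameter, 32 mm high. Origin at its underside.
Things that resemble listed ones, but are neither listed nor needed, are in the scene too. Of the things that look like the master_block, the larger one is meant.

How it is judged:
On the way, in this order (a step that is already met when the one before it is completed fails the run):
1. the master block sits in the nest, released (x of master_block in the frame of nest between -0.006 and 0.006 m and y of master_block in the frame of nest between -0.006 and 0.006 m and z of master_block in the frame of nest between -0.004 and 0.004 m and angle between the x axis of master_block and the x axis of nest, either way round below 0.1 rad and contact force between the fingers and master_block below 0.3 N), for 0.2 s.
2. the jack stands flat on the bench with its saddle under the lift pad (horizontal distance between saddle and lift_pad below 0.012 m and angle between jack's own z axis and vertical below 0.05 rad and height (world z) of jack below 0.004 m), for 0.2 s.
3. first stroke: handle down, table raised by the jack (all of step 2 and value of joint jack_handle above 0.5 rad and value of joint table_plate above 0.09 rad), for 0.1 s.
4. handle back up, table lowered (all of step 2 and value of joint jack_handle below 0.1 rad and value of joint table_plate below 0.01 rad), for 0.1 s.
At the end, for the whole second after the job is handed in: After one full stroke and return: fingers hold the handle down (0.5 rad or more, over 1.5 N), plate tilted 0.09 rad or more and still, saddle within 12 mm of the pad's centre, jack flat, block in the nest (6 mm, 4 mm high, 0.1 rad), arm touching neither table nor block (all of step 3 and x of master_block in the frame of nest between -0.006 and 0.006 m and y of master_block in the frame of nest between -0.006 and 0.006 m and z of master_block in the frame of nest between -0.004 and 0.004 m and angle between the x axis of master_block and the x axis of nest, either way round below 0.1 rad and contact force between the fingers and jack above 1.5 N and contact force between each of the arm, the fingers and tilt_table below 0.5 N and contact force between each of the arm, the fingers and master_block below 0.5 N and velocity of joint table_plate between -0.03 and 0.03 rad/s); the arm keeps its last pose, push and grip.
It fails at once if the tin is moved by more than 25 mm (distance of tin_grease from where it was at the start of the episode above 0.025 m).
It fails at once if the jar is moved by more than 25 mm (distance of oring_jar from where it was at the start of the episode above 0.025 m).
It fails at once if the rubber plug is moved by more than 25 mm (distance of seal_plug_3 from where it was at the start of the episode above 0.025 m).
It fails at once if the arm lifts the table itself instead of the jack (value of joint table_plate above 0.03 rad and contact force between any of the arm, the fingers and tilt_table above 2 N).
It also fails if it takes over 67 s, if anything falls off the work surface, if the arm or the gripper's body presses on something with over 40 N, if the wrist force passes 120 N, or if a joint passes its speed limit or range.

### The arm

A 6-joint arm with a two-finger parallel gripper is mounted at the origin on a cart in front of the work surface, level with it; the furniture and walls round the work are solid. World frame = base frame: x ahead of the robot, y to its left, z up, the work surface at z = 0. Lengths are in m, angles in rad, forces in N, time in s.
With the tool pointing down it reaches from about 0.25 to 0.725 m from the base axis. Payload 4 kg.
Tool frame: the origin (TCP) lies at the very end of the fingers, on their centre line; the grasp point (between the pads) lies 19 mm behind it; z points along the fingers, y is the line along which they close (so a half turn about z gives the same grasp; the last joint's range is limited). The gripper opens to 85 mm and grips with 20 to 120 N. Pads are 22 mm wide; open, the fingers measure 114 mm over their backs; the gripper's body (76 mm by 85 mm) begins 54 mm behind the grasp point. The pads swing forward as they close: fully open they stand 13 mm farther back than shut.
Start: joints at [-1.212, 0.241, 0.005, 1.335, 0, 1.571], TCP at [0.176, -0.468, 0.231] pointing down, gripper open.
Joint ranges: [-2.72, 2.72], [-1.05, 1.87], [-1.09, 1.28], [-1.99, 2.15], [-1.42, 1.44], [-3.14, 3.14]. Speed limits (rad/s): [2.79, 2.79, 3.14, 3.14, 3.14, 3.14].

### API

Orientations are given as a unit quaternion [x, y, z, w].
In Python, from rig import * gives the robot as it stands.
- The arm moves only by the tool carry_out, never from a script. Its argument "series" is one flat list of numbers, 7 for each row, row after row: the shift along the tool's x, y, z in units of 0.1 m (1.0 is 0.1 m), then the turn, a rotation vector about the tool's x, y, z in units of pi/2 rad (1.0 is pi/2 rad), then the closure, from 0 (fully open) to 1 (shut). In form: [tx, ty, tz, wx, wy, wz, grip, tx, ty, tz, wx, wy, wz, grip, ...]. A call has 1 to 10 rows; each row is the pose to reach, as a shift and turn from the pose commanded when the call began, along the tool's axes at that moment; what a row does not reach only later rows make up. A row lasts 1/12 s, in which the tool goes at most 41.7 mm and 7.16 degrees, less where a joint would pass 70% of its speed; a pose out of reach is approached as far as the arm can. A call with a number of a shift or a turn outside -1 to 1 is refused whole. A call with a gripper value outside its range is refused whole. The fingers move at their own pace and stop on an object; the grip force is fixed at half the most. Time passes only in rows, so rows that repeat a pose let the fingers close. It gives the time, the measured TCP pose, the force, the opening and the grip force at its end, in the units of the state.
- state(): the state, without advancing time (a new reading comes with each control period).
- snapshot(name): name is "side" or "top"; returns the picture (480x640x3 uint8, blue, green, red); there is no depth.
- camera_model(name): a dict with "vfov" (degrees; the focal length in pixels is half the picture's height over the tangent of half this angle, whatever the lens; pixels are square), "cx", "cy" (the principal point, pixels), "position" and "orientation" of the camera in the world. Camera axes: x right, y up, looking along -z (the intrinsics and any distortion apply to the point x, -y, -z); pixel columns grow to the right and rows downward; lengths in m; the calibration is good to about 2 mm. A picture is of the moment at which its call begins. camera_model takes no time and is no camera call.
- job_done(): hands the job in; it is judged then, once.
The state is a dict: "time": time; "joint_pos": joint angles; "qd": joint speeds; "joint_efforts": joint torques, N m; "ee_pos": TCP position; "orientation": TCP orientation; "ft_force": force on the tool from outside, world axes, zero at the start; "moment": the same for the moment, N m; "opening": opening from 0.0 (shut) to 1.0 (fully open); "finger_force": force on a finger pad.
Only numpy, scipy, OpenCV 4.12 (cv2) and the standard library are available. Lean on these libraries where they do the work, as an engineer would, in place of code of your own. Each camera call takes 0.05 s, during which the arm holds its last target. There are 200 camera calls.

## Working session

There is one attempt and no reset: what is moved stays moved. The work goes in short steps, Python scripts to look and compute and a tool call to move; the robot and the scene stay as the last step left them, time stands still between calls to the robot, and variables do not carry over. Pictures are saved under pics/ and viewed, at most 12 in all, crops included, and the job is handed in when it is done.

Besides the shell and the picture viewer there is one more tool, called after ">>>" as name(argument=value, ...) on one line, values as JSON. carry_out: Moves the arm, as the interface text tells. Shifts and turns lie within -1 to 1; 1 stands for 0.1 m of shift or pi/2 rad of turn. Its arguments: {"type":"object","properties":{"series":{"type":"array"}},"required":["series"]}

```bash
mkdir -p pics; ls; python3 - <<'E'
from rig import *
import cv2
print(state())
for n in("side","top"):
    print(n,camera_model(n)); cv2.imwrite(f"pics/{n}0.png",snapshot(n))
E
```

```text
pics
{'time': 0.0, 'joint_pos': array([-1.21200150e+00,  2.41410403e-01,  3.71735323e-03,  1.33520100e+00,
        1.56675621e-06,  1.57083487e+00]), 'qd': array([ 3.04368001e-04,  9.38423723e-05,  9.69706973e-04,  9.50101238e-04,
       -9.56332942e-04,  1.71035174e-04]), 'joint_efforts': array([-4.46165732e-04, -3.72318113e+01,  2.52406669e+01,  1.67690747e-02,
        9.14636576e-05,  1.65061309e-06]), 'ee_pos': array([ 0.17535008, -0.46756451,  0.23041162]), 'orientation': array([ 9.83954293e-01,  1.78417627e-01, -1.86404761e-04, -1.03216657e-03]), 'ft_force': array([-0.83789486,  0.47673977,  0.4038548 ]), 'moment': array([-0.02212138, -0.01506525,  0.02259729]), 'finger_force': 0.0, 'opening': 1.0012409518639453}
side {'vfov': 56.71713738617306, 'cx': 315.865137097994, 'cy': 238.07515472012162, 'position': array([0.52937144, 0.68328092, 0.65728978]), 'orientation': array([0.00475165, 0.45790216, 0.88881025, 0.01787121])}
top {'vfov': 51.8911512073068, 'cx': 319.49465923569204, 'cy': 244.71484775746512, 'position': array([ 0.38913884, -0.11762188,  0.96017801]), 'orientation': array([-0.05035075,  0.04889494,  0.70787265, -0.70284451])}
```

View pics/top0.png

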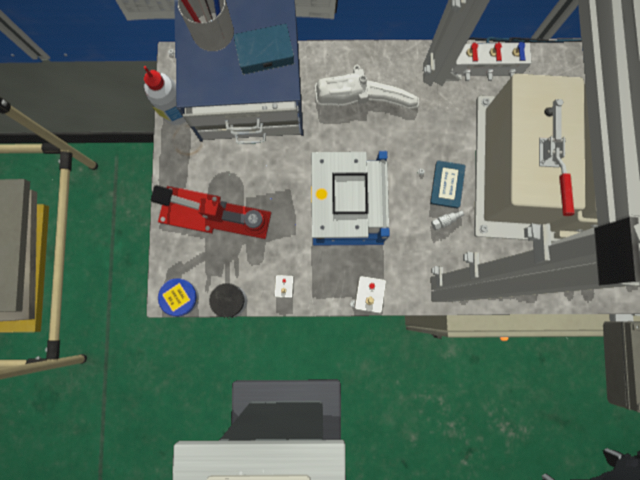

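View pics/side0.png

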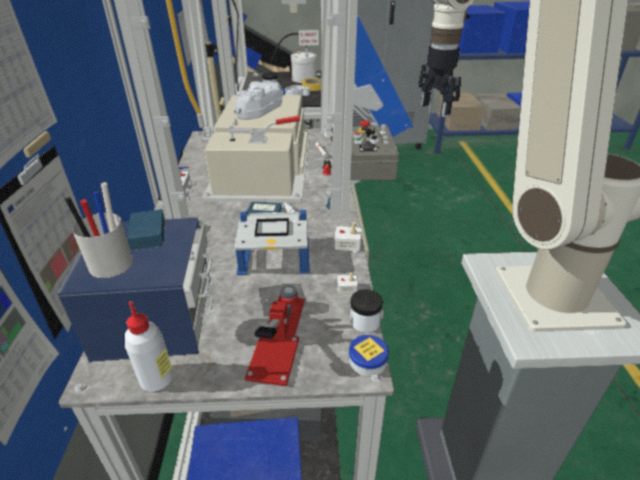

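Top view: candidates for the master block are the small one at (285,287) and the larger one at (370,294), so I take the larger. The jack's saddle is at (253,218) and its handle pad at (160,195). The table's yellow dot is at (321,194) and the nest is at (350,193). Tin is at (178,297) and jar at (226,300). A gantry post stands at about (435,290), close to the block and between the arm and the work. I'll check this in a close crop and measure.

```bash
cat > h.py <<'E'
from rig import *
import numpy as np, cv2
from scipy.spatial.transform import Rotation as R
def ray(n,uv):
    c=camera_model(n); f=240/np.tan(np.radians(c["vfov"]/2)); uv=np.atleast_2d(uv).astype(float)
    d=np.c_[(uv[:,0]-c["cx"])/f,-(uv[:,1]-c["cy"])/f,-np.ones(len(uv))]
    return c["position"],R.from_quat(c["orientation"]).apply(d)
def onz(n,uv,z):
    o,d=ray(n,uv); return o+d*((z-o[2])/d[:,2])[:,None]
def pix(n,p):
    c=camera_model(n); f=240/np.tan(np.radians(c["vfov"]/2))
    q=R.from_quat(c["orientation"]).inv().apply(np.atleast_2d(p)-c["position"])
    return np.c_[c["cx"]-f*q[:,0]/q[:,2],c["cy"]+f*q[:,1]/q[:,2]]
def blobs(m,box,amin=5):
    x0,y0,x1,y1=box; k=np.zeros_like(m); k[y0:y1,x0:x1]=m[y0:y1,x0:x1]
    cs,_=cv2.findContours(k,cv2.RETR_EXTERNAL,cv2.CHAIN_APPROX_NONE)
    return sorted([c for c in cs if cv2.contourArea(c)>=amin],key=cv2.contourArea,reverse=True)
E
python3 - <<'E'
from h import *
im=cv2.imread("pics/top0.png")
a=cv2.resize(im[265:320,265:445],None,fx=4.4,fy=4.4,interpolation=cv2.INTER_CUBIC)
b=cv2.resize(im[140:250,140:400],None,fx=3.05,fy=3.05,interpolation=cv2.INTER_CUBIC)
b=b[:, :a.shape[1]] if b.shape[1]>=a.shape[1] else cv2.copyMakeBorder(b,0,0,0,a.shape[1]-b.shape[1],0)
cv2.imwrite("pics/crop1.png",np.vstack([a,b])); print(a.shape,b.shape)
print("nadir",pix("top",[.389,-.118,0]))
hsv=cv2.cvtColor(im,cv2.COLOR_BGR2HSV)
white=((hsv[...,1]<40)&(hsv[...,2]>205)).astype(np.uint8)*255
white=cv2.morphologyEx(white,cv2.MORPH_CLOSE,np.ones((7,7)))
for c in blobs(white,(265,265,400,320),60)[:4]: print("white",cv2.minAreaRect(c))
yel=cv2.inRange(hsv,(18,150,150),(32,255,255))
for c in blobs(yel,(305,180,335,210))[:2]: print("yel",cv2.minEnclosingCircle(c),onz("top",cv2.minEnclosingCircle(c)[0],.08))
red=cv2.inRange(hsv,(0,140,60),(8,255,255))|cv2.inRange(hsv,(172,140,60),(180,255,255))
for c in blobs(red,(140,150,300,260),20)[:4]: print("red",cv2.minAreaRect(c))
blk=cv2.inRange(hsv,(0,0,0),(180,255,55))
for c in blobs(blk,(322,165,380,225),30)[:3]: print("nest",cv2.minAreaRect(c))
for c in blobs(blk,(140,180,180,212),30)[:3]: print("pad",cv2.minAreaRect(c))
E
```

```text
(242, 792, 3) (336, 792, 3)
nadir [[320.96307158 314.53007827]]
white ((368.06756591796875, 293.5946044921875), (30.57821273803711, 32.386600494384766), 9.462322235107422)
white ((283.3647155761719, 285.7588195800781), (16.796533584594727, 21.244932174682617), 4.39870548248291)
yel ((321.0614013671875, 193.57017517089844), 5.31599235534668) [[ 0.60805171 -0.11976174  0.08      ]]
red ((214.51121520996094, 214.5170135498047), (108.48927307128906, 37.2769775390625), 11.633633613586426)
nest ((350.0, 193.5), (39.0, 34.0), 90.0)
pad ((161.11766052246094, 195.0294189453125), (19.160314559936523, 16.00735092163086), 14.03624439239502)
```

View pics/crop1.png

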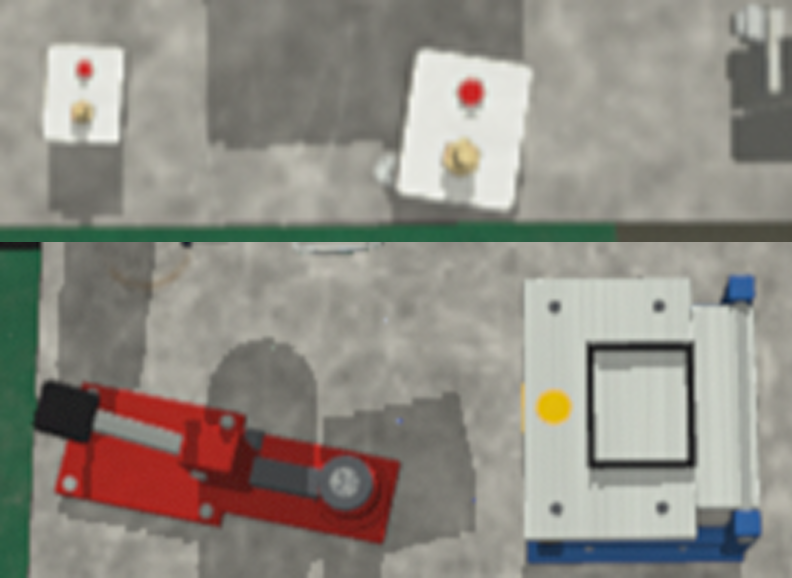

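The crop confirms the larger block, with its top corners at roughly (359.5,276), (386,280.5), (382,313), (355,308). There is a small bright knob beside it at (352,303), and the post foot is at (432+, 268–300). Next I'll compute world poses and look at the side crop of the block and post.

```bash
python3 - <<'E'
from h import *
np.set_printoptions(precision=4,suppress=True)
im=cv2.imread("pics/top0.png"); s=cv2.imread("pics/side0.png")
hsv=cv2.cvtColor(im,cv2.COLOR_BGR2HSV)
a=cv2.resize(s[190:300,300:400],None,fx=5.4,fy=5.4,interpolation=cv2.INTER_CUBIC)
cv2.imwrite("pics/crop2.png",a)
C=onz("top",[(359.5,275.9),(385.9,280.5),(382.0,313.4),(355.2,308.2)],.036)
print("block",C[:,:2].tolist(),C.mean(0),"yaw of long",np.degrees(np.arctan2(*( (C[0]+C[1]-C[2]-C[3])[[1,0]]))),np.linalg.norm(C[0]-C[1]),np.linalg.norm(C[1]-C[2]))
print("dot/stub",onz("top",[(371.8,286)],.038),onz("top",[(369.6,300.5)],.066))
g=(hsv[...,2]>205)&(hsv[...,1]<60); ys,xs=np.where(g[268:320,350:392]); r=cv2.minAreaRect(np.c_[xs+350,ys+268].astype(np.float32)); print(r)
# nest outer corners from black frame, top z=.088
blk=cv2.inRange(hsv,(0,0,0),(180,255,90)); c=blobs(blk,(326,165,376,220),30)[0]; r=cv2.minAreaRect(c); N=onz("top",cv2.boxPoints(r),.088); print("nest",N[:,:2].tolist(),N.mean(0))
# plate corners from crop (col/3.05+140)
P=onz("top",np.array([(525,279),(691,279),(525,538),(696,538)])/3.05+140,.08); print("plate",P[:,:2].tolist())
S=onz("top",np.array([(347,482)])/3.05+140,.05); print("saddle",S)
H=onz("top",np.array([(190,420),(246,430),(235,476),(183,462)])/3.05+140,.08); print("housing",H[:,:2].tolist(),H.mean(0))
B=onz("top",np.array([(57,490),(222,526),(383,543),(400,462),(85,381)])/3.05+140,.01); print("base corners",B[:,:2].tolist())
print("pad",onz("top",[(161.1,195)],.10))
print("post",onz("top",[(432,268),(432,300),(445,300)],0)[:,:2].tolist(),onz("side",[(330,205),(355,215)],0)[:,:2].tolist(), "knob",onz("top",[(352.5,303.6)],0))
print("tin,jar,small",onz("top",[(178,297)],.034),onz("top",[(226,300)],.061),onz("top",[(285,287)],.03),"cab",onz("top",[(300,133),(190,138)],0.0)[:,:2].tolist(),"bottle",onz("top",[(160,90)],.1))
E
```

```text
block [[0.46022139805186413, -0.1907724176475411], [0.451247510169562, -0.24003444265800172], [0.39029411346325504, -0.23122859018394398], [0.4002086375547841, -0.1816850294317065]] [ 0.4255 -0.2109  0.036 ] yaw of long -8.414143444314892 0.05007272482954544 0.06158619656896584
dot/stub [[ 0.441  -0.2132  0.038 ]] [[ 0.4134 -0.2058  0.066 ]]
((368.06756591796875, 293.5946044921875), (30.57821273803711, 32.386600494384766), 9.462322235107422)
nest [[0.6443344897505681, -0.14179135521605035], [0.6438575461224976, -0.20376039067811236], [0.5677185598986991, -0.2022047991201485], [0.5681761989657285, -0.140970201162138]] [ 0.606  -0.1722  0.088 ]
plate [[0.5378895038500564, -0.1030869531088955], [0.537163038863693, -0.20152246647054517], [0.3858619073577928, -0.10234826979151745], [0.3851750544667427, -0.2013301041678948]]
saddle [[0.4199 0.0052 0.05  ]]
housing [[0.4556165861828006, 0.09352950857468453], [0.4495275900672613, 0.06059107850307893], [0.42278050700514397, 0.066437192226554], [0.4311251512849705, 0.09697019825898423]] [0.4398 0.0794 0.08  ]
base corners [[0.4174874438929259, 0.1927783497106405], [0.3943522035521487, 0.08852826826099672], [0.38312501751428013, -0.012380374879810863], [0.43349831640654485, -0.022664359929543465], [0.4861496927697457, 0.1776559438733193]]
pad [[0.6026 0.1663 0.1   ]]
post [[0.4774121021074054, -0.3353761551297406], [0.4153332637869066, -0.3329630685936209], [0.4151568024302231, -0.3580905047404841]] [[0.4553163710618786, -0.3978544769833162], [0.39013364655372434, -0.3418557155277754]] knob [[ 0.4095 -0.1791  0.    ]]
tin,jar,small [[0.4233 0.1491 0.034 ]] [[0.4163 0.054  0.061 ]] [[ 0.4408 -0.0507  0.03  ]] cab [[0.7543730903180947, -0.07810987370924133], [0.7455538536386392, 0.1451576650238418]] bottle [[0.8011 0.1759 0.1   ]]
```

View pics/crop2.png

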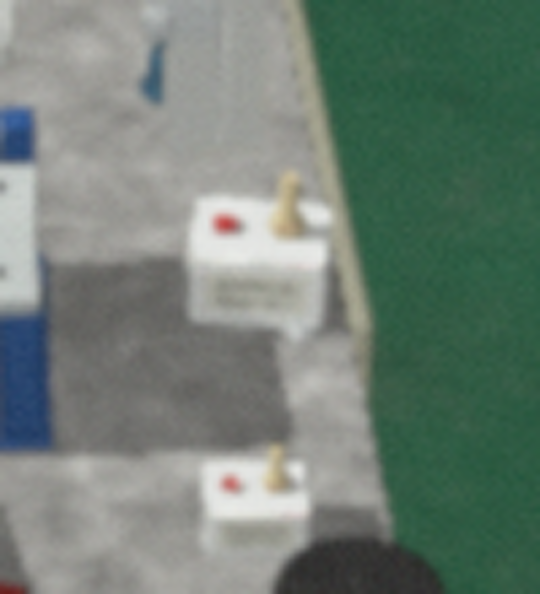

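The side crop shows the big block at side pixel about (348,240) with its stub towards the robot, and a tiny nub at its foot. My second-panel coordinates were offset by 242 rows, so I'll redo those numbers and refine.

```bash
python3 - <<'E'
from h import *
np.set_printoptions(precision=4,suppress=True)
f=lambda L:(np.array(L,float)-[0,242])/3.05+140-0.0
im=cv2.imread("pics/top0.png"); hsv=cv2.cvtColor(im,cv2.COLOR_BGR2HSV)
P=onz("top",f([(525,279),(691,279),(525,538),(696,538)]),.08); print("plate",P[:,:2])
print("saddle",onz("top",f([(347,482)]),.05))
H=onz("top",f([(190,420),(246,415),(235,476),(183,462)]),.08); print("housing",H[:,:2],H.mean(0))
B=onz("top",f([(57,490),(222,526),(383,543),(400,462),(85,381)]),.01); print("base",B[:,:2])
print("pad",onz("top",f([(67,410)]),.105))
print("front edge",onz("top",[(300,316)],0)[:,:2], "housing mean px",f([(213,443)]))
# nest inner floor rect: plate-coloured inside frame
v=hsv[...,2]; col=v[185:200,326:376].mean(0); row=v[165:222,342:360].mean(1)
print("cols",326,col.astype(int).tolist()); print("rows",165,row.astype(int).tolist())
E
```

```text
plate [[ 0.6868 -0.1038]
 [ 0.686  -0.2045]
 [ 0.5277 -0.103 ]
 [ 0.5269 -0.2043]]
saddle [[0.5681 0.0069 0.05  ]]
housing [[0.6007 0.0974]
 [0.6035 0.0638]
 [0.5664 0.0696]
 [0.5751 0.1009]] [0.5864 0.0829 0.08  ]
base [[ 0.5721  0.1988]
 [ 0.5479  0.0921]
 [ 0.5361 -0.0111]
 [ 0.5888 -0.0216]
 [ 0.644   0.1834]]
pad [[0.6012 0.1631 0.105 ]]
front edge [[ 0.3865 -0.0776]] housing mean px [[209.8361 205.9016]]
cols 326 [211, 204, 204, 206, 208, 195, 110, 33, 94, 185, 207, 204, 197, 198, 202, 201, 200, 202, 204, 204, 203, 204, 204, 204, 206, 205, 201, 203, 205, 206, 208, 206, 200, 199, 200, 202, 204, 206, 188, 99, 27, 89, 175, 201, 200, 199, 202, 207, 208, 206]
rows 165 [203, 203, 203, 203, 204, 207, 199, 142, 71, 31, 72, 130, 147, 146, 143, 151, 180, 200, 204, 203, 203, 203, 203, 203, 204, 204, 204, 204, 204, 204, 204, 204, 204, 204, 204, 203, 204, 204, 204, 204, 204, 204, 204, 205, 208, 198, 131, 53, 49, 107, 140, 147, 146, 146, 161, 192, 205]
```

>>> carry_out(series=[0,-1,0,0,0,0,0,0,-1,0,0,0,0,0,0,-1,0,0,0,0,0,0,-1,0,0,0,0,0])

```text
time: 0.43
ee_pos: [0.1389, -0.3705, 0.2306]
orientation: [0.984, 0.178, -0.0, -0.002]
ft_force: [0.4, 0.1, 0.3]
opening: 0.997
finger_force: 0.0
```

>>> carry_out(series=[1,-0.7,0,0,0,0.32,0,1,-0.7,0,0,0,0.32,0,1,-0.7,0,0,0,0.32,0,1,-0.7,0,0,0,0.32,0,1,-0.7,0,0,0,0.32,0])

```text
time: 0.85
ee_pos: [0.211, -0.2718, 0.2313]
orientation: [0.997, -0.072, 0.0, -0.0]
ft_force: [-0.5, 0.1, 0.6]
opening: 1.0
finger_force: 0.0
```

```bash
cat >> h.py <<'E'
def go(x,y,z,ydeg):
    "print shift (0.1 m units, tool axes) and turn (pi/2 units) to world x,y,z with tool y at ydeg, tool down"
    s=state(); r=R.from_quat(s["orientation"]); M=np.array([[0,0,0],[0,0,0],[0,0,-1.]]).T
    a=np.radians(ydeg); yv=np.array([np.cos(a),np.sin(a),0]); zv=np.array([0,0,-1.]); T=R.from_matrix(np.c_[np.cross(yv,zv),yv,zv])
    print("t",s["time"].__round__(2),"tcp",s["ee_pos"].round(4),"F",s["ft_force"].round(1),"open",round(s["opening"],3),"ff",round(s["finger_force"],1),"J",s["joint_pos"].round(2))
    print("shift",(r.inv().apply(np.array([x,y,z])-s["ee_pos"])*10).round(3),"turn",((r.inv()*T).as_rotvec()/(np.pi/2)).round(3))
E
python3 -c "
from h import *
go(.43,-.21,.13,-98.4)"
```

```text
t 0.85 tcp [ 0.211  -0.2718  0.2313] F [-0.5  0.1  0.6] open 1.0 ff 0.0 J [-0.91 -0.07 -0.34  1.3   0.    2.37]
shift [ 2.077 -0.927  1.016] turn [-0.001 -0.     0.001]
```

>>> carry_out(series=[1,-0.46,0,0,0,0,0,1,-0.46,0,0,0,0,0,1,-0.46,0,0,0,0,0,1,-0.46,0,0,0,0,0])

```text
time: 1.18
ee_pos: [0.3199, -0.2424, 0.2312]
orientation: [0.998, -0.069, 0.002, 0.0]
ft_force: [-0.4, -0.0, 0.6]
opening: 1.002
finger_force: 0.0
```

>>> carry_out(series=[1,-0.46,0.8,0,0,0,0,1,-0.46,0.8,0,0,0,0,1,-0.46,0.8,0,0,0,0,1,-0.46,0.8,0,0,0,0,1,-0.46,0.8,0,0,0,0,1,-0.46,0.8,0,0,0,0])

```text
time: 1.68
ee_pos: [0.4201, -0.2115, 0.1508]
orientation: [0.997, -0.071, -0.001, -0.0]
ft_force: [0.2, -0.2, 1.1]
opening: 0.999
finger_force: 0.0
```

```bash
python3 -c "
from h import *
go(.43,-.21,.012,-98.4)
cv2.imwrite('pics/t2.png',snapshot('top'));cv2.imwrite('pics/s2.png',snapshot('side'))
a=cv2.resize(cv2.imread('pics/s2.png')[120:300,280:440],None,fx=3.2,fy=3.2,interpolation=cv2.INTER_CUBIC);cv2.imwrite('pics/c3.png',a)"
```

```text
t 1.68 tcp [ 0.4201 -0.2115  0.1508] F [ 0.2 -0.2  1.1] open 0.999 ff 0.0 J [-0.47  0.24 -0.22  1.12 -0.    2.82]
shift [ 0.1   -0.028  1.388] turn [-0.     0.002  0.002]
```

View pics/c3.png

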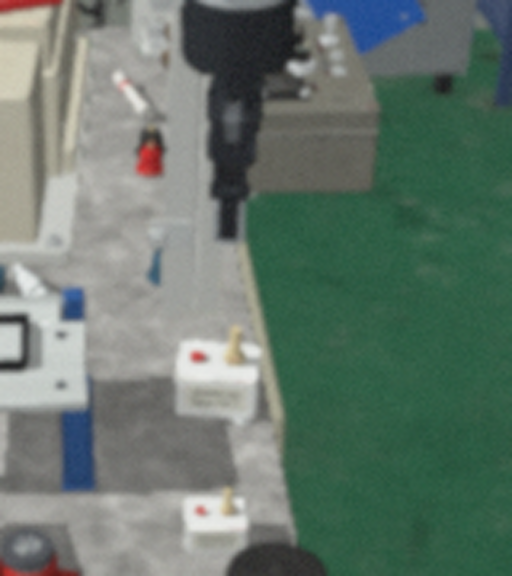

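>>> carry_out(series=[0.1,-0.03,1,0,0,0,0,0.1,-0.03,1,0,0,0,0,0.1,-0.03,1,0,0,0,0,0.1,-0.03,1,0,0,0,0,0.1,-0.03,1,0,0,0,0])

```text
time: 2.2
ee_pos: [0.4301, -0.2106, 0.0521]
orientation: [0.997, -0.073, -0.0, 0.0]
ft_force: [0.1, 0.9, 0.4]
opening: 0.998
finger_force: 0.0
```

>>> carry_out(series=[0,0,0.2,0,0,0,0,0,0,0.4,0,0,0,0,0,0,0.4,0,0,0,0,0,0,0.4,0,0,0,0.9,0,0,0.4,0,0,0,0.9,0,0,0.4,0,0,0,0.9,0,0,0.4,0,0,0,0.9,0,0,0.4,0,0,0,0.9,0,0,0.4,0,0,0,0.9])

```text
time: 2.95
ee_pos: [0.4326, -0.2111, 0.0138]
orientation: [0.997, -0.072, 0.002, 0.001]
ft_force: [-2.0, -0.4, 7.4]
opening: 0.573
finger_force: 62.5
```

>>> carry_out(series=[0,0,0,0,0,0,0.9,0,0,0,0,0,0,0.9,0,0,0,0,0,0,0.9,0,0,0,0,0,0,0.9])

```text
time: 3.28
ee_pos: [0.4326, -0.2111, 0.0138]
orientation: [0.997, -0.072, 0.002, 0.001]
ft_force: [-1.4, -0.7, 7.8]
opening: 0.572
finger_force: 62.5
```

>>> carry_out(series=[0,0,-0.3,0,0,0,0.9,0,0,-0.6,0,0,0,0.9,0,0,-1,0,0,0,0.9,0,0,-1,0,0,0,0.9,0,0,-1,0,0,0,0.9])

```text
time: 3.7
ee_pos: [0.4331, -0.211, 0.1142]
orientation: [0.997, -0.072, 0.003, 0.001]
ft_force: [0.3, -0.9, -5.6]
opening: 0.574
finger_force: 65.7
```

>>> carry_out(series=[0.9,-0.4,-0.6,0,0,-0.09,0.9,0.9,-0.4,-0.6,0,0,-0.09,0.9,0.9,-0.4,-0.6,0,0,-0.09,0.9,0.9,-0.4,-0.6,0,0,-0.09,0.9,0.9,-0.4,-0.6,0,0,-0.09,0.9])

```text
time: 4.12
ee_pos: [0.5265, -0.1826, 0.1702]
orientation: [1.0, -0.0, -0.001, -0.0]
ft_force: [-1.2, -0.7, -6.0]
opening: 0.569
finger_force: 65.8
```

```bash
python3 -c "
from h import *
go(.614,-.172,.15,-90.3)"
```

```text
t 4.12 tcp [ 0.5265 -0.1826  0.1702] F [-1.2 -0.7 -6. ] open 0.569 ff 65.8 J [-0.33  0.39  0.05  1.23 -0.    2.81]
shift [ 0.875 -0.106  0.201] turn [-0.     0.001  0.003]
```

>>> carry_out(series=[0.87,-0.11,0.2,0,0,0,0.9,0.87,-0.11,0.45,0,0,0,0.9,0.87,-0.11,0.45,0,0,0,0.9,0.87,-0.11,0.45,0,0,0,0.9,0.87,-0.11,0.45,0,0,0,0.9,0.87,-0.11,0.45,0,0,0,0.9])

```text
time: 4.62
ee_pos: [0.6105, -0.1726, 0.1249]
orientation: [1.0, -0.002, -0.002, -0.0]
ft_force: [-0.0, -0.0, -4.8]
opening: 0.571
finger_force: 65.7
```

```bash
python3 -c "
from h import *
go(.614,-.172,.094,-90.3)
t=snapshot('top');s=snapshot('side')
cv2.imwrite('pics/t4.png',t);cv2.imwrite('pics/s4.png',s)
a=cv2.resize(t[140:250,300:400],(500,550),interpolation=cv2.INTER_CUBIC);b=cv2.resize(s[180:290,225:325],(500,550),interpolation=cv2.INTER_CUBIC)
cv2.imwrite('pics/c4.png',cv2.resize(np.hstack([a,b]),(800,440)))"
```

```text
t 4.62 tcp [ 0.6105 -0.1726  0.1249] F [-0.  -0.  -4.8] open 0.571 ff 65.7 J [-0.28  0.57  0.22  1.23 -0.    2.87]
shift [ 0.037 -0.006  0.309] turn [-0.001  0.003  0.001]
```

View pics/c4.png

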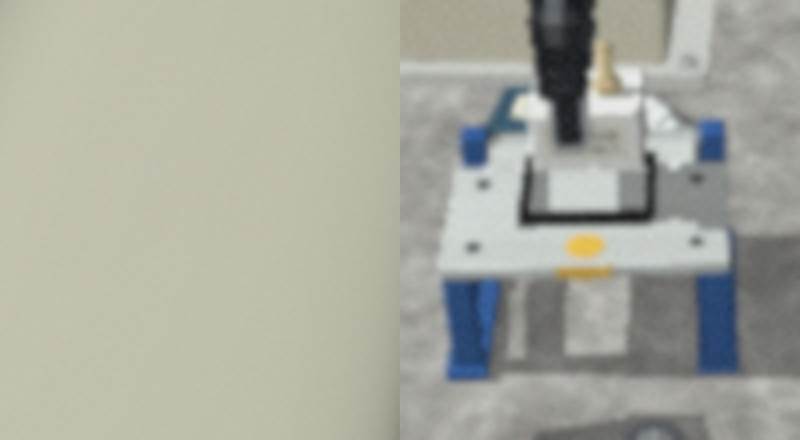

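```bash
python3 - <<'E'
from h import *
np.set_printoptions(precision=4,suppress=True)
s=cv2.imread("pics/s4.png"); v=cv2.cvtColor(s,cv2.COLOR_BGR2GRAY)
def ony(uv,y):
    o,d=ray("side",uv); return o+d*((y-o[1])/d[:,1])[:,None]
for r in (214,216,218,220,221,222,223,224): print(r,v[r,250:295].tolist())
for r in (232,233,234,235): print("w",r,v[r,250:295].tolist())
print("block",ony([(258.7,220),(285.2,220)],-.1475)); print("nest",ony([(255.5,234.5),(288.2,234.5)],-.1395)); print("dot",onz("side",[(271.3,241.5)],.08),"patch",onz("side",[(271,248)],.077))
E
```

```text
214 [162, 175, 177, 180, 180, 181, 187, 202, 199, 186, 174, 167, 147, 120, 79, 49, 38, 37, 40, 48, 84, 117, 135, 143, 146, 146, 145, 142, 142, 157, 167, 172, 178, 173, 164, 145, 161, 182, 193, 194, 197, 194, 197, 195, 193]
216 [201, 206, 204, 204, 205, 203, 210, 215, 202, 184, 178, 170, 159, 143, 116, 99, 98, 98, 102, 105, 119, 134, 147, 150, 148, 153, 157, 161, 155, 160, 169, 174, 176, 175, 167, 147, 172, 197, 202, 204, 209, 212, 211, 211, 211]
218 [212, 212, 212, 208, 211, 204, 189, 184, 183, 180, 177, 174, 168, 159, 152, 151, 148, 151, 150, 149, 154, 160, 163, 160, 153, 156, 162, 164, 168, 167, 171, 169, 175, 179, 167, 134, 106, 100, 128, 177, 201, 209, 210, 212, 211]
220 [207, 206, 204, 206, 207, 188, 142, 117, 161, 182, 181, 177, 176, 178, 178, 176, 176, 177, 178, 176, 177, 178, 181, 184, 176, 176, 176, 179, 178, 180, 177, 177, 177, 176, 171, 137, 89, 49, 85, 143, 174, 191, 207, 217, 214]
221 [202, 203, 205, 205, 206, 187, 130, 106, 154, 179, 178, 176, 178, 183, 182, 180, 181, 182, 180, 181, 182, 183, 191, 192, 189, 180, 178, 179, 182, 181, 179, 177, 175, 176, 172, 149, 106, 67,
[... 1019 characters left out ...]
92, 92, 95, 87, 86, 88, 85, 86, 86, 86, 84, 69, 57, 50, 45, 44, 48, 51, 40, 49, 81, 118, 130, 135, 138, 141, 140]
w 234 [207, 209, 209, 195, 144, 73, 36, 38, 42, 41, 44, 45, 45, 40, 42, 43, 46, 42, 41, 43, 44, 44, 37, 37, 38, 33, 37, 38, 39, 38, 33, 38, 36, 36, 34, 42, 43, 69, 100, 130, 141, 146, 161, 166, 167]
w 235 [211, 211, 210, 197, 149, 88, 60, 60, 63, 69, 73, 77, 73, 74, 77, 74, 75, 76, 76, 76, 81, 81, 78, 80, 80, 79, 80, 80, 86, 89, 88, 87, 89, 84, 88, 90, 100, 116, 147, 163, 172, 176, 187, 197, 194]
block [[ 0.6306 -0.1475  0.1181]
 [ 0.5719 -0.1475  0.1162]]
nest [[ 0.6399 -0.1395  0.0847]
 [ 0.5666 -0.1395  0.0823]]
dot [[ 0.6038 -0.1175  0.08  ]] patch [[ 0.6037 -0.0974  0.077 ]]
```

```bash
python3 - <<'E'
from h import *
np.set_printoptions(precision=2,suppress=True)
v=cv2.cvtColor(cv2.imread("pics/s4.png"),cv2.COLOR_BGR2GRAY); v0=cv2.cvtColor(cv2.imread("pics/side0.png"),cv2.COLOR_BGR2GRAY)
print("pred block bottom front edge",pix("side",[.603,-.1477,.1111]),"top front edge",pix("side",[.59,-.1477,.1471]), "rows 200..",v[196:240,275:280].mean(1).astype(int).tolist())
for y in (-.167,-.172):
  print(y,"pred nest wall tops: front outer/inner, back inner/outer",[pix("side",[.605,y+d,.088])[0,1].round(1) for d in (.0325,.0275,-.0275,-.0325)],"bottom front outer",pix("side",[.605,y+.0325,.08])[0,1].round(1),"plate front edge top",pix("side",[.605,y+.07,.08])[0,1].round(1))
print("side0 rows 210..",v0[210:255,277:281].mean(1).astype(int).tolist())
E
```

```text
pred block bottom front edge [[271.35 222.25]] top front edge [[276.23 208.33]] rows 200.. [173, 177, 171, 161, 160, 159, 151, 164, 200, 226, 231, 228, 210, 184, 176, 172, 160, 148, 146, 155, 157, 155, 163, 172, 177, 180, 187, 196, 199, 200, 201, 201, 199, 201, 200, 189, 152, 82, 37, 82, 153, 198, 205, 202]
-0.167 pred nest wall tops: front outer/inner, back inner/outer [np.float64(234.2), np.float64(232.9), np.float64(219.5), np.float64(218.3)] bottom front outer 237.1 plate front edge top 247.0
-0.172 pred nest wall tops: front outer/inner, back inner/outer [np.float64(232.9), np.float64(231.6), np.float64(218.3), np.float64(217.2)] bottom front outer 235.8 plate front edge top 245.7
side0 rows 210.. [71, 88, 131, 168, 185, 194, 196, 168, 111, 54, 71, 138, 186, 199, 202, 204, 204, 204, 205, 204, 201, 189, 150, 78, 38, 83, 149, 193, 201, 198, 198, 198, 197, 198, 199, 196, 177, 152, 143, 152, 162, 165, 167, 171, 170]
```

>>> carry_out(series=[0.03,-0.02,0,0,0,0,0.9,0.03,-0.02,0.08,0,0,0,0.9,0.03,-0.02,0.16,0,0,0,0.9,0.03,-0.02,0.22,0,0,0,0.9,0.03,-0.02,0.25,0,0,0,0.9,0.03,-0.02,0.27,0,0,0,0.9,0.03,-0.02,0.27,0,0,0,0.9])

```text
time: 5.3
ee_pos: [0.6152, -0.1703, 0.0983]
orientation: [1.0, -0.001, -0.001, -0.0]
ft_force: [-0.4, -0.9, -4.7]
opening: 0.569
finger_force: 65.8
```

>>> carry_out(series=[-0.01,0,0.02,0,0,0,0.9,-0.01,0,0.04,0,0,0,0.9,-0.01,0,0.05,0,0,0,0.9,-0.01,0,0.05,0,0,0,0.9])

```text
time: 5.63
ee_pos: [0.6147, -0.1704, 0.0941]
orientation: [1.0, -0.001, -0.0, -0.0]
ft_force: [0.6, 0.1, -4.2]
opening: 0.57
finger_force: 65.8
```

>>> carry_out(series=[0,0,0.01,0,0,0,0.9,0,0,0.015,0,0,0,0.9,0,0,0.015,0,0,0,0,0,0,0.015,0,0,0,0,0,0,0.015,0,0,0,0,0,0,0.015,0,0,0,0,0,0,0.015,0,0,0,0])

```text
time: 6.22
ee_pos: [0.6151, -0.1706, 0.0931]
orientation: [1.0, -0.001, 0.0, 0.0]
ft_force: [-0.3, -0.3, -0.1]
opening: 0.997
finger_force: 0.0
```

>>> carry_out(series=[0,0,-0.3,0,0,0,0,0,0,-0.6,0,0,0,0,0,0,-1,0,0,0,0,0,0,-1,0,0,0,0,0,0,-1,0,0,0,0])

```text
time: 6.63
ee_pos: [0.617, -0.1711, 0.1967]
orientation: [1.0, -0.001, 0.004, 0.001]
ft_force: [0.2, -0.0, 0.0]
opening: 1.0
finger_force: 0.0
```

```bash
python3 -c "
from h import *
go(.586,.0845,.15,-12.4)
s=snapshot('side');cv2.imwrite('pics/s5.png',s)
cv2.imwrite('pics/c5.png',cv2.resize(s[180:390,215:395],None,fx=2.8,fy=2.8,interpolation=cv2.INTER_CUBIC))"
```

```text
t 6.63 tcp [ 0.617  -0.1711  0.1967] F [ 0.2 -0.   0. ] open 1.0 ff 0.0 J [-0.27  0.53  0.35  1.38  0.    2.87]
shift [-0.32  -2.556  0.459] turn [ 0.004 -0.003 -0.864]
```

View pics/c5.png

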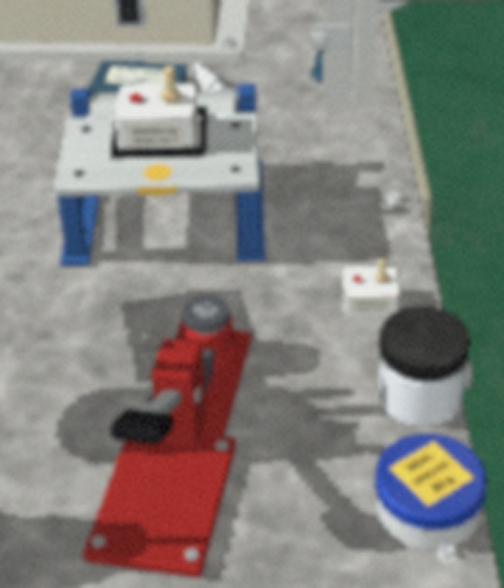

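The side crop shows the block seated in the nest at side pixels (248–290, 212–235), stub towards the robot. The jack, jar and tin are undisturbed. Next is the jack.

>>> carry_out(series=[-0.1,-0.3,0,0,0,-0.86,0,-0.1,-0.6,0,0,0,-0.86,0,-0.1,-0.9,0,0,0,-0.86,0,-0.1,-1,0,0,0,-0.86,0,-0.1,-1,0,0,0,-0.86,0,-0.1,-1,0,0,0,-0.86,0,-0.1,-1,0,0,0,-0.86,0,-0.1,-1,0,0,0,-0.86,0,-0.1,-1,0,0,0,-0.86,0,-0.1,-1,0,0,0,-0.86,0])

```text
time: 7.52
ee_pos: [0.6038, -0.0702, 0.1904]
orientation: [0.81, 0.587, -0.002, -0.001]
ft_force: [0.1, 0.2, -0.3]
opening: 0.998
finger_force: 0.0
```

```bash
python3 -c "
from h import *
go(.5855,.084,.15,-12.4)"
```

```text
t 7.52 tcp [ 0.6038 -0.0702  0.1904] F [ 0.1  0.2 -0.3] open 0.998 ff 0.0 J [-0.12  0.48  0.24  1.34  0.    1.77]
shift [ 1.409 -0.653  0.406] turn [-0.003  0.    -0.064]
```

>>> carry_out(series=[0.9,-0.4,0,0,0,-0.06,0,0.9,-0.4,0,0,0,-0.06,0,0.9,-0.4,0,0,0,-0.06,0,0.9,-0.4,0,0,0,-0.06,0,0.9,-0.4,0,0,0,-0.06,0])

```text
time: 7.93
ee_pos: [0.5946, 0.0284, 0.191]
orientation: [0.783, 0.623, -0.002, -0.001]
ft_force: [-0.6, 0.2, -0.1]
opening: 0.999
finger_force: 0.0
```

```bash
python3 -c "
from h import *
go(.5855,.084,.12,-12.4)"
```

```text
t 7.93 tcp [0.5946 0.0284 0.191 ] F [-0.6  0.2 -0.1] open 0.999 ff 0.0 J [ 0.05  0.45  0.2   1.33 -0.    1.85]
shift [ 0.522 -0.212  0.71 ] turn [-0.002  0.001 -0.007]
```

>>> carry_out(series=[0.52,-0.21,0.3,0,0,0,0,0.52,-0.21,0.71,0,0,0,0,0.52,-0.21,0.71,0,0,0,0,0.52,-0.21,0.71,0,0,0,0,0.52,-0.21,0.71,0,0,0,0])

```text
time: 8.35
ee_pos: [0.5862, 0.0817, 0.1205]
orientation: [0.784, 0.621, -0.002, -0.001]
ft_force: [0.4, -0.8, 0.7]
opening: 0.995
finger_force: 0.0
```

```bash
python3 -c "
from h import *
go(.5855,.084,.041,-12.4)
s=snapshot('side');cv2.imwrite('pics/s6.png',s)
cv2.imwrite('pics/c6.png',cv2.resize(s[220:400,215:345],None,fx=3.2,fy=3.2,interpolation=cv2.INTER_CUBIC))"
```

```text
t 8.35 tcp [0.5862 0.0817 0.1205] F [ 0.4 -0.8  0.7] open 0.995 ff 0.0 J [ 0.14  0.49  0.07  1.16 -0.    1.94]
shift [ 0.022 -0.01   0.795] turn [-0.002  0.001 -0.009]
```

View pics/c6.png

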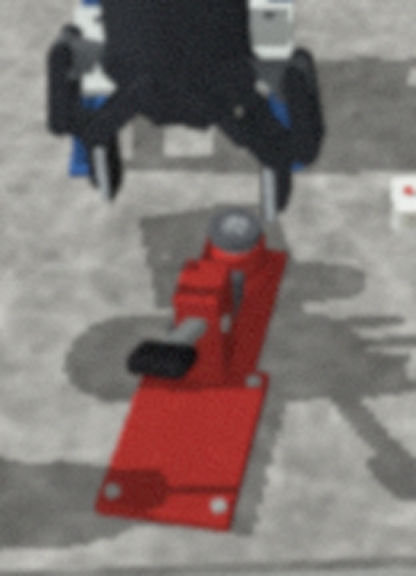

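The gripper is open above the housing (side pixel about (278,312)) and its fingers straddle it.

>>> carry_out(series=[0.02,-0.01,0.3,0,0,0,0,0.02,-0.01,0.6,0,0,0,0,0.02,-0.01,0.79,0,0,0,0,0.02,-0.01,0.79,0,0,0,0,0.02,-0.01,0.79,0,0,0,0])

```text
time: 8.82
ee_pos: [0.5871, 0.084, 0.0435]
orientation: [0.784, 0.621, 0.0, 0.0]
ft_force: [0.1, -0.0, 1.0]
opening: 0.998
finger_force: 0.0
```

>>> carry_out(series=[0,0,0,0,0,0,1,0,0,0,0,0,0,1,0,0,0,0,0,0,1,0,0,0,0,0,0,1,0,0,0,0,0,0,1,0,0,0,0,0,0,1,0,0,0,0,0,0,1,0,0,0,0,0,0,1])

```text
time: 9.48
ee_pos: [0.5852, 0.0858, 0.0439]
orientation: [0.783, 0.622, -0.0, -0.001]
ft_force: [-5.7, 1.1, 6.8]
opening: 0.321
finger_force: 59.7
```

```bash
python3 -c "
from h import *
go(.607,-.042,.046,0)
s=snapshot('side');cv2.imwrite('pics/s7.png',s)
f=lambda im:im"
```

```text
t 9.48 tcp [0.5852 0.0858 0.0439] F [-5.7  1.1  6.8] open 0.321 ff 59.7 J [ 0.15  0.56 -0.03  0.99  0.    1.94]
shift [-1.196  0.502 -0.022] turn [-0.001 -0.001 -0.145]
```

>>> carry_out(series=[0,0,-0.02,0,0,0,1,0,0,-0.05,0,0,0,1,-0.1,0.05,-0.05,0,0,-0.05,1,-0.2,0.1,-0.05,0,0,-0.1,1,-0.3,0.15,-0.05,0,0,-0.15,1,-0.4,0.2,-0.05,0,0,-0.15,1,-0.4,0.2,-0.05,0,0,-0.15,1])

```text
time: 10.12
ee_pos: [0.5967, 0.039, 0.0467]
orientation: [0.706, 0.708, -0.001, 0.0]
ft_force: [-0.0, -1.0, -8.2]
opening: 0.322
finger_force: 59.8
```

```bash
python3 -c "
from h import *
go(.606,-.039,.044,0)
s=snapshot('side');t=snapshot('top');cv2.imwrite('pics/s8.png',s)
cv2.imwrite('pics/c8.png',np.hstack([cv2.resize(s[200:380,220:360],(420,540)),cv2.resize(t[120:300,180:300],(360,540))]))"
```

```text
t 10.12 tcp [0.5967 0.039  0.0467] F [-0.  -1.  -8.2] open 0.322 ff 59.8 J [ 0.07  0.57 -0.    1.   -0.    1.64]
shift [-0.781  0.091  0.028] turn [-0.001  0.001  0.001]
```

View pics/c8.png

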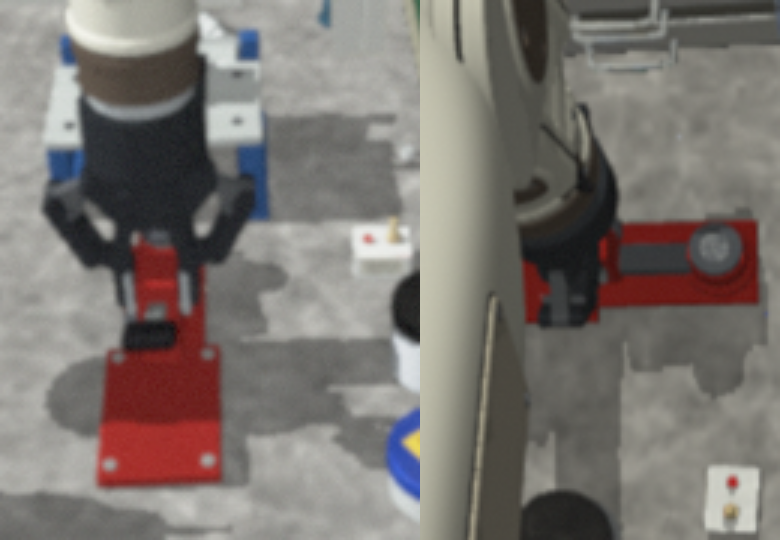

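Top crop: the saddle is at about (278.3,202.7), with the jack square to the table and lifted a few mm. Side crop: it is gripped at the housing.

```bash
python3 -c "
from h import *
print(onz('top',[(278.3,202.7)],.053), onz('top',[(180+(758-420)/3,120+304/3),(180+(758-420)/3,120+220/3)],.013))
print('pad pixel pred',pix('side',[.606,-.120,.08]))"
```

```text
[[ 0.59777997 -0.03928743  0.053     ]] [[ 0.56957052 -0.0640692   0.013     ]
 [ 0.62561736 -0.06403184  0.013     ]]
pad pixel pred [[270.35642256 240.86201687]]
```

>>> carry_out(series=[-0.2,0.08,0,0,0,0,1,-0.4,0.08,0,0,0,0,1,-0.6,0.08,0,0,0,0,1,-0.75,0.08,0,0,0,0,1,-0.81,0.08,0,0,0,0,1,-0.81,0.08,0,0,0,0,1,-0.81,0.08,0.02,0,0,0,1,-0.81,0.08,0.03,0,0,0,1,-0.81,0.08,0.03,0,0,0,1])

```text
time: 10.97
ee_pos: [0.6051, -0.038, 0.0443]
orientation: [0.704, 0.71, -0.0, -0.001]
ft_force: [0.0, 0.7, -8.6]
opening: 0.321
finger_force: 60.5
```

>>> carry_out(series=[-0.03,0,0,0,0,0,1,-0.03,0,0.02,0,0,0,1,-0.03,0,0.03,0,0,0,1,-0.03,0,0.03,0,0,0,1])

```text
time: 11.3
ee_pos: [0.6058, -0.042, 0.0439]
orientation: [0.705, 0.71, 0.0, 0.001]
ft_force: [-4.3, 0.9, 4.8]
opening: 0.319
finger_force: 62.1
```

>>> carry_out(series=[0,0,-0.01,0,0,0,0,0,0,-0.01,0,0,0,0,0,0,-0.01,0,0,0,0,0,0,-0.01,0,0,0,0,0,0,-0.01,0,0,0,0,0,0,-0.01,0,0,0,0])

```text
time: 11.8
ee_pos: [0.6058, -0.0423, 0.0429]
orientation: [0.705, 0.709, 0.0, 0.0]
ft_force: [0.2, 1.4, 0.6]
opening: 0.999
finger_force: 0.0
```

>>> carry_out(series=[0,0,-0.3,0,0,0,0,0,0,-0.6,0,0,0,0,0,0,-1,0,0,0,0,0,0,-1,0,0,0,0,0,0,-1,0,0,0,0])

```text
time: 12.22
ee_pos: [0.608, -0.0425, 0.1463]
orientation: [0.705, 0.709, 0.002, 0.003]
ft_force: [0.2, -0.7, -0.1]
opening: 0.998
finger_force: 0.0
```

>>> carry_out(series=[0.4,0,-0.2,0,0,0,1,0.85,0,-0.2,0,0,0,1,0.85,0,-0.2,0,0,0,1,0.85,0,-0.2,0,0,0,1,0.85,0,-0.2,0,0,0,1,0.85,0,-0.2,0,0,0,1])

```text
time: 12.72
ee_pos: [0.6042, 0.0417, 0.1615]
orientation: [0.705, 0.709, -0.001, -0.001]
ft_force: [0.2, -0.1, 0.1]
opening: 0.145
finger_force: 0.0
```

```bash
python3 -c "
from h import *
go(.606,.04,.12,0)
s=snapshot('side');cv2.imwrite('pics/s9.png',s);t=snapshot('top');cv2.imwrite('pics/t9.png',t)
cv2.imwrite('pics/c9.png',np.hstack([cv2.resize(s[190:360,220:345],(400,544)),cv2.resize(t[140:276,230:330],(400,544))]))"
```

```text
t 12.72 tcp [0.6042 0.0417 0.1615] F [ 0.2 -0.1  0.1] open 0.145 ff 0.0 J [ 0.07  0.49  0.18  1.27 -0.    1.63]
shift [-0.017  0.019  0.415] turn [-0.002  0.     0.004]
```

View pics/c9.png

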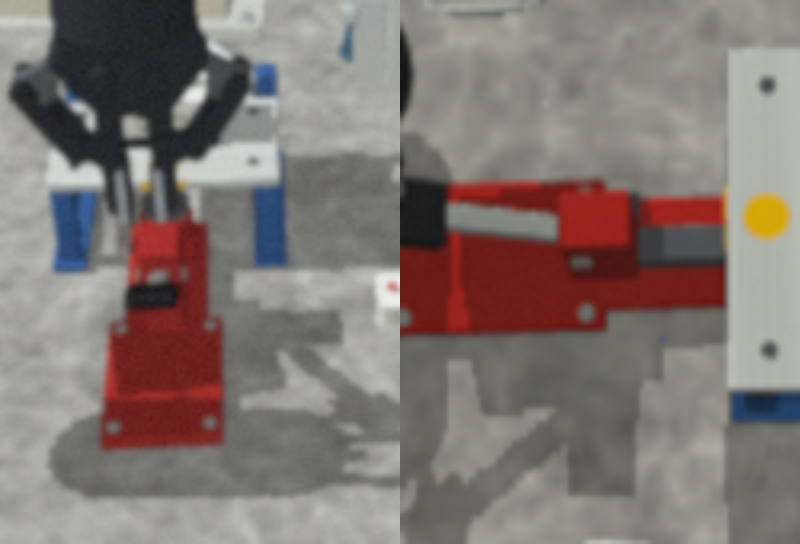

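Top crop: housing top is centred at about (278.7,195), yellow dot at (321.7,194) and handle pad right end at (241,193). The jack is nearly square under the table's front. I'll work out the saddle position.

```bash
python3 -c "
from h import *
np.set_printoptions(precision=4,suppress=True)
p=lambda L:np.array([(230+(a-400)/4,140+b/4) for a,b in L])
print('housing',onz('top',p([(559,193),(632,191),(632,248),(559,248)]),.08))
print('rear plate front corners/edges',onz('top',p([(605,330),(605,180)]),.01),'lower edges',onz('top',p([(440,333),(600,330),(610,311),(722,304)]),.01))
print('dot',onz('top',p([(767,216)]),.08),'slab',onz('top',p([(638,227),(638,264),(724,225),(724,264)]),.035))"
```

```text
housing [[ 0.6188 -0.0258  0.08  ]
 [ 0.6194 -0.0593  0.08  ]
 [ 0.5927 -0.0593  0.08  ]
 [ 0.593  -0.026   0.08  ]]
rear plate front corners/edges [[ 0.568  -0.0415  0.01  ]
 [ 0.6434 -0.0412  0.01  ]] lower edges [[ 0.5671  0.0392  0.01  ]
 [ 0.568  -0.0391  0.01  ]
 [ 0.5774 -0.044   0.01  ]
 [ 0.5805 -0.0989  0.01  ]]
dot [[ 0.6072 -0.121   0.08  ]] slab [[ 0.6134 -0.0592  0.035 ]
 [ 0.5953 -0.0592  0.035 ]
 [ 0.6141 -0.1005  0.035 ]
 [ 0.595  -0.1004  0.035 ]]
```

>>> carry_out(series=[-0.06,0.02,0.2,0,0,0,1,-0.06,0.02,0.36,0,0,0,1,-0.06,0.02,0.36,0,0,0,1,-0.06,0.02,0.36,0,0,0,1])

```text
time: 13.15
ee_pos: [0.6059, 0.0355, 0.1257]
orientation: [0.705, 0.709, -0.001, -0.001]
ft_force: [0.1, 0.2, 0.8]
opening: 0.003
finger_force: 0.0
```

>>> carry_out(series=[0,0,0.1,0,0,0,1,0.03,0,0.2,0,0,0,1,0.06,0,0.3,0,0,0,1,0.09,0,0.4,0,0,0,1,0.11,0,0.5,0,0,0,1,0.12,0,0.6,0,0,0,1,0.13,0,0.68,0,0,0,1,0.13,0,0.72,0,0,0,1,0.13,0,0.72,0,0,0,1,0.13,0,0.72,0,0,0,1])

```text
time: 13.98
ee_pos: [0.6075, 0.0517, 0.0567]
orientation: [0.704, 0.71, 0.002, -0.0]
ft_force: [-2.8, 3.2, 12.4]
opening: 0.002
finger_force: 6.4
```

```bash
python3 -c "
from h import *
go(.606,.05,.05,0)
s=snapshot('side');cv2.imwrite('pics/s10.png',s)
cv2.imwrite('pics/c10.png',cv2.resize(s[180:350,220:345],(588,600)))"
```

```text
t 13.98 tcp [0.6075 0.0517 0.0567] F [-2.8  3.2 12.4] open 0.002 ff 6.4 J [0.08 0.57 0.04 1.03 0.   1.65]
shift [-0.017 -0.015  0.067] turn [ 0.002 -0.002  0.005]
```

View pics/c10.png

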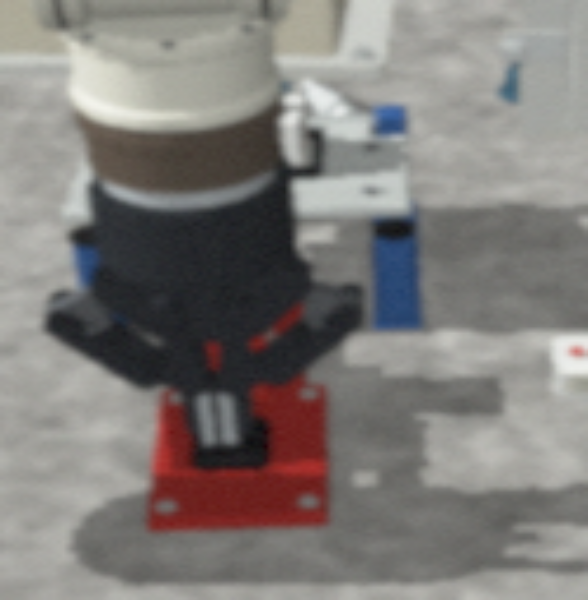

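Pressed: the handle is at its stop (tip z 0.0567, 12 N). The plate is lifted, with its front leg top visible at side pixel about (304,245). Now let it return slowly.

>>> carry_out(series=[0,0,-0.08,0,0,0,1,0,0,-0.14,0,0,0,1,-0.01,0,-0.2,0,0,0,1,-0.02,0,-0.26,0,0,0,1,-0.04,0,-0.32,0,0,0,1,-0.06,0,-0.38,0,0,0,1,-0.08,0,-0.44,0,0,0,1,-0.1,0,-0.5,0,0,0,1,-0.12,0,-0.56,0,0,0,1,-0.13,0,-0.62,0,0,0,1])

```text
time: 14.87
ee_pos: [0.6064, 0.0366, 0.1167]
orientation: [0.705, 0.709, -0.0, -0.001]
ft_force: [-0.7, 0.3, -0.9]
opening: 0.001
finger_force: 0.0
```

>>> carry_out(series=[0,0,-0.1,0,0,0,1,0,0,-0.2,0,0,0,1,0,0,-0.3,0,0,0,1,0,0,-0.3,0,0,0,1,0,0,-0.3,0,0,0,1,0,0,-0.3,0,0,0,1])

```text
time: 15.37
ee_pos: [0.6068, 0.0369, 0.1467]
orientation: [0.705, 0.71, -0.0, -0.0]
ft_force: [-0.3, -0.2, -0.3]
opening: 0.001
finger_force: 0.0
```

```bash
python3 -c "
from h import *
np.set_printoptions(precision=4,suppress=True)
go(.606,.036,.125,0)
s=snapshot('side');t=snapshot('top')
h=cv2.cvtColor(t,cv2.COLOR_BGR2HSV)
y=blobs(cv2.inRange(h,(18,150,150),(32,255,255)),(300,175,340,215));print([onz('top',cv2.minEnclosingCircle(c)[0],.08) for c in y[:1]])
r=cv2.inRange(h,(0,140,120),(8,255,255))|cv2.inRange(h,(172,140,120),(180,255,255))
g=cv2.cvtColor(t,cv2.COLOR_BGR2GRAY); a=cv2.cvtColor(cv2.imread('pics/t9.png'),cv2.COLOR_BGR2GRAY)
for n,b in (('housing',(262,183,300,210)),('plate+block',(310,150,392,246))):
    x0,y0,x1,y1=b; w=[q[y0:y1,x0:x1].astype(np.float32) for q in (a,g)]; print(n,'shift px',cv2.phaseCorrelate(*w),np.abs(w[0]-w[1]).mean())
cv2.imwrite('pics/t11.png',t);cv2.imwrite('pics/s11.png',s)"
```

```text
t 15.37 tcp [0.6068 0.0369 0.1467] F [-0.3 -0.2 -0.3] open 0.001 ff 0.0 J [0.06 0.5  0.16 1.23 0.   1.62]
shift [-0.009 -0.008  0.217] turn [-0.    -0.     0.004]
[array([[ 0.6081, -0.1198,  0.08  ]])]
housing shift px ((-0.0026089418794725816, 0.45332816090808237), 1.0064613549797623) 1.6734893
plate+block shift px ((0.01195755989151337, -0.03014633444312409), 0.9737182299296061) 2.7334857
```

The jack shifted less than 1 mm and the plate returned to where it was. Second stroke, held down.

>>> carry_out(series=[-0.01,-0.01,0.1,0,0,0,1,-0.01,-0.01,0.22,0,0,0,1,-0.01,-0.01,0.28,0,0,0,1,0.01,-0.01,0.36,0,0,0,1,0.03,-0.01,0.43,0,0,0,1,0.05,-0.01,0.5,0,0,0,1,0.07,-0.01,0.56,0,0,0,1,0.08,-0.01,0.62,0,0,0,1,0.1,-0.01,0.68,0,0,0,1,0.11,-0.01,0.74,0,0,0,1])

```text
time: 16.3
ee_pos: [0.6063, 0.0483, 0.0734]
orientation: [0.705, 0.71, 0.001, 0.0]
ft_force: [-3.2, 1.5, 8.6]
opening: 0.003
finger_force: 3.9
```

>>> carry_out(series=[0.01,0,0.06,0,0,0,1,0.02,0,0.12,0,0,0,1,0.02,0,0.17,0,0,0,1,0.02,0,0.2,0,0,0,1,0.02,0,0.2,0,0,0,1,0.02,0,0.2,0,0,0,1,0.02,0,0.2,0,0,0,1,0.02,0,0.2,0,0,0,1,0.02,0,0.2,0,0,0,1,0.02,0,0.2,0,0,0,1])

```text
time: 17.13
ee_pos: [0.6063, 0.0503, 0.0563]
orientation: [0.705, 0.71, 0.001, 0.001]
ft_force: [-5.7, 1.3, 18.0]
opening: -0.001
finger_force: 9.5
```

```bash
python3 -c "
from h import *
go(.606,.05,.05,0)
s=snapshot('side');cv2.imwrite('pics/s12.png',s)
a=cv2.imread('pics/s10.png');c=[cv2.cvtColor(q,cv2.COLOR_BGR2GRAY)[190:280,283:310].astype(np.float32) for q in (a,s)]
print(cv2.phaseCorrelate(*c),np.abs(c[0]-c[1]).mean())"
```

```text
t 17.13 tcp [0.6063 0.0503 0.0563] F [-5.7  1.3 18. ] open -0.001 ff 9.5 J [0.08 0.57 0.03 1.03 0.   1.65]
shift [-0.003 -0.004  0.063] turn [ 0.002 -0.     0.004]
((0.5663871732905772, -0.03300115135333925), 1.0092069930009882) 3.2201645
```

```bash
python3 -c "
from rig import *
print(job_done())"
```

```text
the job is handed in; nothing more can be done
None
```

I handed the job in at 17.1 s of the 67 s allowed. The block is in the nest, the jack's saddle is within about 2 mm of the lift pad's centre, and the gripper is holding the handle at its stop with 18 N after one full stroke and return. The hand-in gave no verdict, so I can't confirm a pass.

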